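# Stand the tablet up on the desk and snap its stop cap on

## Robot

A 7-joint arm with a two-finger parallel gripper is mounted at the origin on a cart in front of the work surface, level with it; the furniture and walls round the work are solid. World frame = base frame: x ahead of the robot, y to its left, z up, the work surface at z = 0. Lengths are in m, angles in rad, forces in N, time in s.
With the tool pointing down it reaches from about 0.425 to 0.925 m from the base axis. Payload 6.8 kg.
Tool frame: the origin (TCP) lies midway between the tips of the shut fingers; the grasp point (between the pads) lies 19 mm behind it; z points along the fingers, y is the line along which they close (so a half turn about z gives the same grasp; the last joint's range is limited). The gripper opens to 85 mm and grips with 20 to 120 N. Pads are 22 mm wide; open, the fingers measure 114 mm over their backs; the gripper's body (76 mm by 85 mm) begins 54 mm behind the grasp point. The pads swing forward as they close: fully open they stand 13 mm farther back than shut.
Start: joints at [1.012, 0.477, 0.022, 1.555, -0.011, 1.109, -0.083], TCP at [0.294, -0.608, 0.231] pointing down, gripper open.
Joint ranges: [-2.96, 2.96], [-0.34, 2.1], [-1.41, 1.46], [0.24, 2.44], [-1.37, 4.51], [0.17, 1.92], [-2.96, 2.96]. Speed limits (rad/s): [2.39, 2.39, 3.14, 3.14, 3.14, 3.14, 3.14].

## Interface

Orientations are given as a rotation vector (axis times angle).
In Python, from bench import r gives the robot as it stands. The module is installed in compiled form; this text tells all that it offers.
- The arm moves only by the tool apply_moves, never from a script. Its argument "rows" is a list of rows, each a list of 6 numbers: the shift along the tool's x, y, z scaled (see below), then the turn, a rotation vector about the tool's x, y, z scaled (see below). A call has 1 to 5 rows; each row is the pose to reach, as a shift and turn from the pose commanded when the call began, along the tool's axes at that moment; what a row does not reach only later rows make up. The controller multiplies each number of a shift by 0.25 m and each number of a turn by 90 degrees. A row lasts 1/8 s, in which the tool goes at most 62.5 mm and 10.7 degrees, less where a joint would pass 70% of its speed; a pose out of reach is approached as far as the arm can. A call with a number of a shift or a turn outside -1 to 1 is refused whole. A call with a gripper value outside its range is refused whole. "claw" is the opening, from 0 (shut) to 1 (fully open), set as the call begins (left out, the last holds). The fingers move at their own pace and stop on an object; "newtons" is the grip in N (left out, the last holds). Time passes only in rows, so rows that repeat a pose let the fingers close. It gives the time, the measured TCP pose, the force, the opening and the grip force at its end, in the units of the state.
- r.get_obs(): the state, without advancing time (a new reading comes with each control period).
- r.grab_frame(name): name is "scene" or "side" or "wrist"; returns a dict with "pixels" (400x640x3 uint8, red, green, blue), "intrinsics" (3x3 intrinsics, pixels), "dist" ([k1, k2, p1, p2, k3] as OpenCV has them; the pictures are not rectified), "eye" and "attitude" of the camera in the world. Camera axes: x right, y up, looking along -z (the intrinsics and any distortion apply to the point x, -y, -z); pixel columns grow to the right and rows downward; lengths in m; the calibration is good to about 2 mm. A picture is of the moment at which its call begins. There is no depth.
- r.hand_in(): hands the job in; it is judged then, once.
Trained networks look in a picture, given as the dict that the camera call returned (one of the last four; its "shot" number tells which), for a name from the list of things; names that differ only in an ending like _2 or _b are one class to them, and where a whole thing is asked for, a point or a joint stands for the part that bears it (a point fixed in the world has none). Each returns a list of dicts, best first, with "conf" (0 to 1); they miss things now and then, are a little off and sometimes report something else, mostly with a low value. They report only what shows in the picture. A call takes as long as a camera call. They do not tell look-alikes from the thing itself.
- r.search_frame(picture, thing): "rect" ([left, top, width, height] in pixels, round what is visible of it).
- r.outline_of(picture, thing): "pixels" (400x640 bool, what is visible of it) and "rect" ([left, top, width, height] in pixels, round what is visible of it).
- r.landmark_of(picture, thing): "point" ([column, row] in pixels: a listed point, or the origin of a listed thing).
The state is a dict: "clock": time; "joints": joint angles; "qvel": joint speeds; "tau": joint torques, N m; "tcp_pos": TCP position; "orientation": TCP orientation; "contact_force": force on the tool from outside, world axes, zero at the start; "moment": the same for the moment, N m; "grip_width": finger opening in m; "gripper_force": force on a finger pad.
Only numpy, scipy, OpenCV 4.12 (cv2) and the standard library are available. Lean on these libraries where they do the work, as an engineer would, in place of code of your own. Each camera call takes 0.05 s, during which the arm holds its last target. There are 200 camera calls.

## Task

Take the small tablet out of its rack and lean it on the desk stand: lower edge on the stand's board about half-way between the stud and the two posts, centred and square, back resting on both posts, screen towards the stud; let go of it. Then press the round stop cap onto the stud, past the click, until it sits fully home, and keep pressing: finish while still holding the cap pushed down firmly, without letting go. Leave the other things on the desk where they are.

Things in the scene. Friction and masses are not known exactly. Their poses are not given: they have to be found in the camera images.
- tablet_center (a point): Centre of the loose tablet, a flat slab 10 mm thick, 150 mm wide, 125 mm tall, about 0.25 kg, aluminium back, dark screen. Own x points out of its back (the screen faces -x), y along the width, z from lower to upper edge. It starts upright in the rack, lower edge 6 mm and upper edge 131 mm above the desk; pinch the upper edge across the thickness.
- rack: Fixed black charging rack, base 80 x 120 mm, with one slot 12 mm wide and 110 mm long that holds the lower 36 mm of the tablet; its walls end 42 mm above the desk. Origin on the desk under the middle of the slot; the slot runs along its y axis.
- stand: Fixed desk stand; origin on the desk, front is -x. Wooden board 12 mm thick, x -88 to +72 mm, y -75 to +75 mm. Two round posts 12 mm thick at x +18, y -45 and +45 mm, tops 92 mm above the desk, with struts sloping back to x +58 mm; it is open between them. The stud is near the front edge at x -60 mm, y 0.
- foot_line (a point): Point on the board's top (12 mm above the desk), at x -25 mm in the stand's frame, with the stand's axes: a good place for the middle of the tablet's lower edge. The tablet then leans back (towards +x of the stand) by about 0.4 rad on the posts. The cap on the stud covers a radius of 19 mm about the stud's axis, 35 mm in front of this point.
- stud_seat (a point): Centre of the 34 mm wide shoulder of the steel stud, 18 mm above the desk; the cap's mouth rests on it when home. z up. The stud is 18 mm thick, rises 22 mm above this and tapers to 9 mm at its top. Four sprung balls in it resist the cap from 12 to 5 mm above home with up to about 12 N; then the force drops (click), the balls draw the cap down, and it goes on to the shoulder.
- cap_center (a point): Centre of the loose stop cap, a plain round grey cap 38 mm in diameter, 40 mm tall, about 0.04 kg, mouth down on the desk (mouth 20 mm wide, hollow 26 mm deep). The point is on its axis, 20 mm above the mouth; z points to the closed end. Home on the stud, it is 20 mm above the shoulder. The cap and the tealight may have changed places.
- tealight_center (a point): bystander: loose tealight candle in a round metal cup, 38 mm in diameter and 18 mm tall, white wax and a wick on top; point half-way up
- eraser: bystander: loose eraser 21 x 46 x 12 mm
- sticky_notes: bystander: loose block of sticky notes 76 x 76 x 20 mm
- calculator: bystander: loose pocket calculator 118 x 72 x 13 mm
- clip: bystander: loose black binder clip, 25 x 32 x 41 mm
There are look-alikes about, which are no part of the job. What is shaped like the part that bears tablet_center but purple or turquoise is not meant.

How it is judged:
By the outcome, as a careful person would: the job done as asked, in the order asked, and still so for the second after the job is handed in, while the arm keeps its last pose, push and grip.
It also fails if it takes over 54 s, if anything falls off the work surface, if the arm or the gripper's body presses on something with over 40 N, if the wrist force passes 120 N, or if a joint passes its speed limit or range.

## Working session

There is one attempt and no reset: what is moved stays moved. The work goes in short steps, Python scripts to look and compute and a tool call to move; the robot and the scene stay as the last step left them, time stands still between calls to the robot, and variables do not carry over. Pictures are saved under pics/ and viewed, at most 10 in all, crops included, and the job is handed in when it is done.

Besides the shell and the picture viewer there is one more tool, called after "Request:" by a JSON object that holds its "fn" and its "kwargs". apply_moves: Moves the arm, as the interface text tells. Its arguments: {"type":"object","properties":{"rows":{"type":"array","items":{"type":"array","items":{"type":"number"}}},"claw":{"type":"number"},"newtons":{"type":"number"}},"required":["rows"]}

```bash
mkdir -p pics; cat > h.py <<'E'
import numpy as np, cv2
from scipy.spatial.transform import Rotation as R
from bench import r
def save(p,n): cv2.imwrite('pics/%s.png'%n,p['pixels'][:,:,::-1])
def att(p):
    a=np.array(p['attitude'],float)
    return R.from_rotvec(a) if a.shape==(3,) else (R.from_matrix(a) if a.shape==(3,3) else R.from_quat(a))
def ray(p,uv):
    K=np.array(p['intrinsics'],float);d=np.array(p['dist'],float)
    n=cv2.undistortPoints(np.array(uv,float).reshape(1,1,2),K,d)[0,0]
    v=att(p).apply([n[0],-n[1],-1.]); return np.array(p['eye']),v/np.linalg.norm(v)
def onz(p,uv,z):
    o,v=ray(p,uv); return o+v*(z-o[2])/v[2]
def tri(obs):
    A=np.zeros((3,3));b=np.zeros(3)
    for p,uv in obs:
        o,v=ray(p,uv);M=np.eye(3)-np.outer(v,v);A+=M;b+=M@o
    x=np.linalg.solve(A,b)
    return x,[float(np.linalg.norm((np.eye(3)-np.outer(ray(p,uv)[1],ray(p,uv)[1]))@(x-ray(p,uv)[0]))) for p,uv in obs]
def proj(p,X):
    K=np.array(p['intrinsics'],float);d=np.array(p['dist'],float)
    c=att(p).inv().apply(np.atleast_2d(X)-np.array(p['eye']))*[1,-1,-1]
    return cv2.projectPoints(c,np.zeros(3),np.zeros(3),K,d)[0][:,0]
E
python3 - <<'E'
from h import *
np.set_printoptions(precision=4,suppress=True)
o=r.get_obs();print(o)
P={n:r.grab_frame(n) for n in('scene','side')}
for n,p in P.items():
    save(p,n);print(n,p['eye'],p['attitude'],p['dist'])
    for t in ['tablet_center','rack','stand','foot_line','stud_seat','cap_center','tealight_center']:
        print(t,[(np.round(d['point'],1),round(d['conf'],2)) for d in r.landmark_of(p,t)][:4])
    for t in ['tablet_center','cap_center','tealight_center','eraser','sticky_notes','calculator','clip']:
        print(t,[(d['rect'],round(d['conf'],2)) for d in r.search_frame(p,t)][:4])
E
```

```text
{'clock': 0.0, 'joints': array([ 1.0119,  0.4778,  0.0223,  1.5564, -0.0115,  1.1093, -0.0831]), 'qvel': array([-0.0012, -0.0003,  0.0008, -0.0012, -0.0017,  0.0002,  0.001 ]), 'tau': array([  0.0007, -59.6452,   1.6084, -28.1198,   0.0125,   0.0095,
        -0.    ]), 'tcp_pos': array([ 0.2938, -0.6071,  0.2303]), 'orientation': array([-3.0605, -0.7019,  0.0008]), 'contact_force': array([-0.1032, -0.0486,  0.9278]), 'moment': array([-0.0253, -0.0209, -0.0028]), 'gripper_force': 0.0, 'grip_width': 0.08533157603834157}
scene [-0.0135  0.8509  1.1529] [ 0.2631 -0.9639 -2.3934] [-0.026  0.     0.     0.     0.   ]
tablet_center [(array([377.7, 141.9]), 0.94), (array([347.8, 113.7]), 0.94), (array([405.1, 190.5]), 0.9)]
rack [(array([376.6, 159.6]), 0.7)]
stand [(array([331.6, 208.8]), 0.89)]
foot_line [(array([321.9, 212.3]), 0.96)]
stud_seat [(array([314.2, 214.4]), 0.93)]
cap_center [(array([264.1, 249.2]), 0.55)]
tealight_center [(array([293.9, 269.5]), 0.69)]
tablet_center [([357.3, 124.3, 45.5, 40.8], 0.81), ([326.7, 98.2, 40.6, 30.6], 0.77), ([394.2, 161.4, 23.5, 58.0], 0.56)]
cap
[... 565 characters left out ...]
23.4, 143.1]), 0.58)]
stand [(array([328.2, 210.7]), 0.55), (array([244.8, 262.8]), 0.18)]
foot_line [(array([322.9, 214.6]), 0.97)]
stud_seat [(array([322.1, 221. ]), 0.89), (array([303.8, 279.6]), 0.24)]
cap_center [(array([304.2, 277.9]), 0.68)]
tealight_center [(array([354. , 278.1]), 0.6)]
tablet_center [([242.3, 101.2, 50.5, 35.6], 0.93), ([299.5, 112.2, 46.7, 36.5], 0.69), ([357.7, 126.5, 49.9, 55.0], 0.66)]
cap_center [([295.5, 267.5, 18.4, 21.9], 0.88)]
tealight_center [([346.7, 268.6, 18.5, 19.3], 0.54)]
eraser [([338.1, 318.0, 6.8, 6.4], 0.36)]
sticky_notes [([222.7, 241.5, 39.0, 30.8], 0.89)]
calculator [([244.1, 156.7, 33.7, 16.4], 0.9)]
clip [([292.4, 179.2, 64.7, 56.4], 0.48)]
```

```bash
python3 - <<'E'
import cv2
a=cv2.imread('pics/scene.png');b=cv2.imread('pics/side.png')
cv2.imwrite('pics/scene_c.png',cv2.resize(a[85:305,205:455],None,fx=2.7,fy=2.7,interpolation=cv2.INTER_CUBIC))
cv2.imwrite('pics/side_c.png',cv2.resize(b[85:335,200:420],None,fx=2.4,fy=2.4,interpolation=cv2.INTER_CUBIC))
E
python3 - <<'E'
from h import *
np.set_printoptions(precision=4,suppress=True)
P={n:r.grab_frame(n) for n in('scene','side')}
S,D=P['scene'],P['side']
for t,a,b in [('tab',(377.7,141.9),(322.8,130.1)),('tabB',(347.8,113.7),(268.2,120.9)),('tabC',(405.1,190.5),(379.6,153)),('rack',(376.6,159.6),(323.4,143.1)),('stand',(331.6,208.8),(328.2,210.7)),('foot',(321.9,212.3),(322.9,214.6)),('stud',(314.2,214.4),(322.1,221)),('cap',(264.1,249.2),(304.2,277.9)),('tea',(293.9,269.5),(354,278.1))]:
    print(t,*tri([(S,a),(D,b)]))
E
```

```text
tab [ 0.5193 -0.3322  0.0754] [0.004189014163998295, 0.004189014163998505]
tabB [ 0.6908 -0.4219  0.0618] [0.005481887908350372, 0.005481887908350441]
tabC [ 0.3541 -0.218   0.0499] [0.00714986719865451, 0.00714986719865455]
rack [ 0.5135 -0.3262  0.0179] [0.006977206556506358, 0.006977206556506404]
stand [ 0.5227 -0.0554 -0.008 ] [0.002856746878589723, 0.0028567468785898158]
foot [ 0.5377 -0.0228  0.003 ] [0.0018672114850878361, 0.0018672114850878053]
stud [0.5434 0.0123 0.0175] [0.0012773513816061457, 0.0012773513816061416]
cap [0.5966 0.1926 0.0036] [0.0019961749321478306, 0.001996174932147803]
tea [0.4798 0.2067 0.0109] [0.0015049489210006367, 0.0015049489210005994]
```

View pics/scene_c.png

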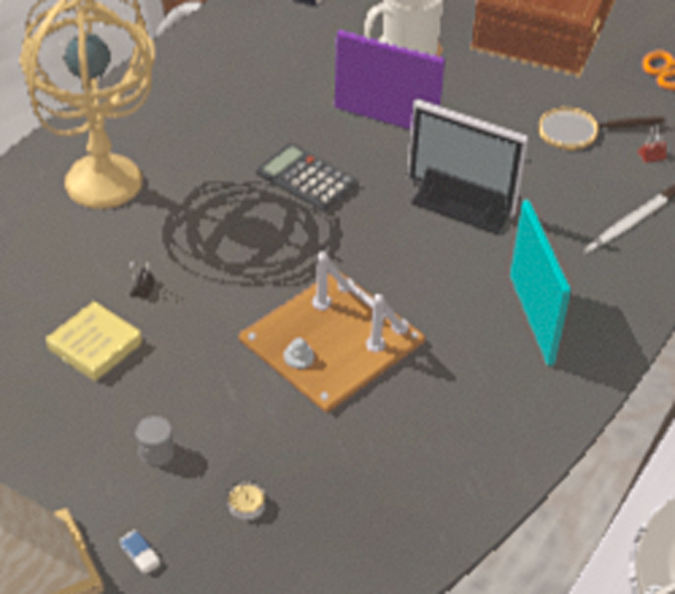

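View pics/side_c.png

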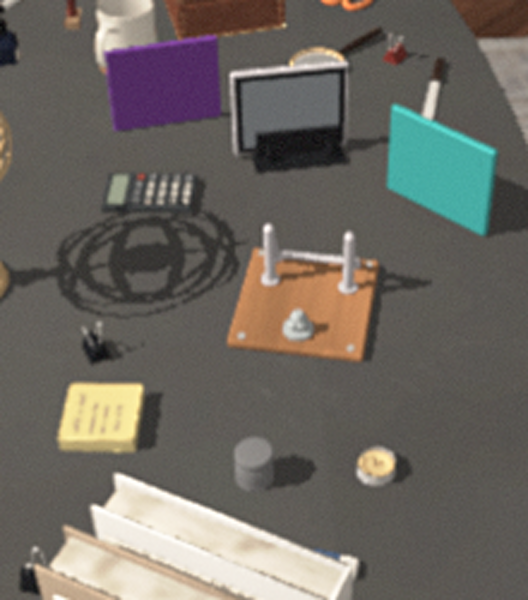

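```bash
cat >> h.py <<'E'
np.set_printoptions(precision=4,suppress=True)
def plan(pos,Rt):
    o=r.get_obs();R0=R.from_rotvec(o['orientation'])
    s=R0.inv().apply(np.array(pos)-o['tcp_pos'])/0.25; t=(R0.inv()*Rt).as_rotvec()/(np.pi/2)
    print('t',round(o['clock'],2),'pos',o['tcp_pos'],'F',o['contact_force'],'-> row',np.round(np.r_[s,t],4).tolist())
def down(yaw,tilt=0,sgn=1):
    # tool z down; tool y horizontal at angle yaw(rad) in world; tilt about tool x
    y=np.array([np.cos(yaw),np.sin(yaw),0]);z=np.array([0,0,-1.]);x=np.cross(y,z)
    return R.from_matrix(np.c_[x,y,z])*R.from_rotvec([tilt,0,0])
E
python3 - <<'E'
from h import *
P={n:r.grab_frame(n) for n in('scene','side')}
S,D=P['scene'],P['side']
for n,p,l in[('S',S,[(358.7,123.1),(399.4,134.3)]),('D',D,[(296.3,114.2),(344.6,110.8)])]:
    q=[onz(p,u,.131) for u in l];d=q[1]-q[0];print(n,q,np.linalg.norm(d),np.arctan2(d[1],d[0]))
# board corners z=.012
c=lambda u,v:(205+u/2.7,85+v/2.7); e=lambda u,v:(200+u/2.4,85+v/2.4)
for n,p,l in[('S',S,[c(240,337),c(326,409),c(426,340)]),('D',D,[e(229,345),e(362,360),e(379,264),e(254,248)])]:
    q=[onz(p,u,.012) for u in l];print(n,np.array(q)[:,:2].tolist());d=q[1]-q[0];print(np.linalg.norm(d),np.arctan2(d[1],d[0]))
    d=q[2]-q[1];print(np.linalg.norm(d),np.arctan2(d[1],d[0]))
plan([0.52,-0.30,0.32],down(-1.57-0.1))
w=r.grab_frame('wrist');print(w['eye'],att(w).as_matrix(),w['intrinsics'])
print(R.from_rotvec(r.get_obs()['orientation']).as_matrix())
E
```

```text
S [array([ 0.594 , -0.3253,  0.131 ]), array([ 0.455 , -0.3508,  0.131 ])] 0.141243521412724 -2.9601446288373134
D [array([ 0.5971, -0.3339,  0.131 ]), array([ 0.4504, -0.3417,  0.131 ])] 0.14696320511417407 -3.0884708959564895
S [[0.6094510448258825, 0.026652421678287297], [0.46987379634486537, 0.059761116521348634], [0.43064962513156896, -0.09041769432340019]]
0.14345031881366652 2.9086902641869274
0.155216657721112 -1.826272276226011
D [[0.6137965754521574, 0.03230849416356363], [0.47251663140228195, 0.06493877591927966], [0.435778876843105, -0.08829004917158922], [0.5800920529859057, -0.12766221501584307]]
0.14499916509481475 2.9146109028933176
0.15757136620838957 -1.8061119683893252
t 1.7 pos [ 0.2941 -0.6076  0.2313] F [-0.1337 -0.1668 -0.2974] -> row [1.3493, -0.7138, -0.3548, 0.0, -0.0, 0.3501]
[ 0.3628 -0.574   0.3754] [[ 0.436   0.8577  0.2724]
 [-0.8999  0.4159  0.131 ]
 [-0.001  -0.3023  0.9532]] [[353.3912   0.     325.312 ]
 [  0.     353.3912 199.6201]
 [  0.       0.       1.    ]]
[[ 0.9001  0.4357  0.0001]
 [ 0.4357 -0.9001 -0.    ]
 [ 0.      0.     -1.    ]]
```

Request:
{"fn": "apply_moves", "kwargs": {"rows": [[0.23,-0.12,-0.2,0,0,0.07],[0.46,-0.24,-0.3,0,0,0.14],[0.7,-0.36,-0.4,0,0,0.21],[0.9,-0.48,-0.45,0,0,0.21],[1.0,-0.55,-0.45,0,0,0.21]]}}

```text
clock: 2.38
tcp_pos: [0.4606, -0.3734, 0.3452]
orientation: [3.134, 0.19, 0.003]
contact_force: [1.0, -0.7, -0.7]
grip_width: 0.0856
gripper_force: 0.0
```

```bash
python3 - <<'E'
from h import *
plan([0.50,-0.35,0.34],down(-1.57+0.12))
E
```

```text
t 2.38 pos [ 0.4606 -0.3734  0.3452] F [ 0.9764 -0.6879 -0.6547] -> row [0.1678, -0.0741, 0.0212, 0.001, -0.0011, 0.0]
```

Request:
{"fn": "apply_moves", "kwargs": {"rows": [[0.17,-0.07,0.02,0,0,0],[0.17,-0.07,0.02,0,0,0]]}}

```text
clock: 2.62
tcp_pos: [0.5027, -0.3482, 0.3383]
orientation: [-3.133, -0.202, -0.002]
contact_force: [-1.2, -0.2, -0.8]
grip_width: 0.0855
gripper_force: 0.0
```

```bash
python3 - <<'E'
from h import *
w=r.grab_frame('wrist');save(w,'w1')
for t in ['tablet_center','rack']: print(t,[(np.round(d['point'],1),round(d['conf'],2)) for d in r.landmark_of(w,t)][:3])
m=r.outline_of(w,'tablet_center')
for d in m[:3]: print(d['rect'],d['conf'],cv2.minAreaRect(np.argwhere(d['pixels'])[:,::-1].astype(np.float32)))
import pickle;pickle.dump({k:w[k] for k in('intrinsics','dist','eye','attitude')},open('w1.pkl','wb'))
print(proj(w,[[0.52,-.335,.131],[0.52,-.335,.042]]))
E
```

```text
tablet_center [(array([315.6, 139.5]), 0.76), (array([198.9, 258.4]), 0.61)]
rack [(array([317.9, 136.5]), 0.6)]
[134.2, 207.4, 117.7, 104.7] 0.96 ((194.75991821289062, 261.1510009765625), (22.444761276245117, 152.8213653564453), 50.710594177246094)
[397.3, 0.0, 37.2, 72.0] 0.74 ((416.0, 35.0), (70.0, 36.0), 90.0)
[309.0, 68.1, 15.2, 151.5] 0.67 ((317.0686340332031, 141.02969360351562), (12.522947311401367, 148.16506958007812), 1.5911403894424438)
[[315.065  148.3378]
 [317.2262 136.6666]]
```

View pics/w1.png

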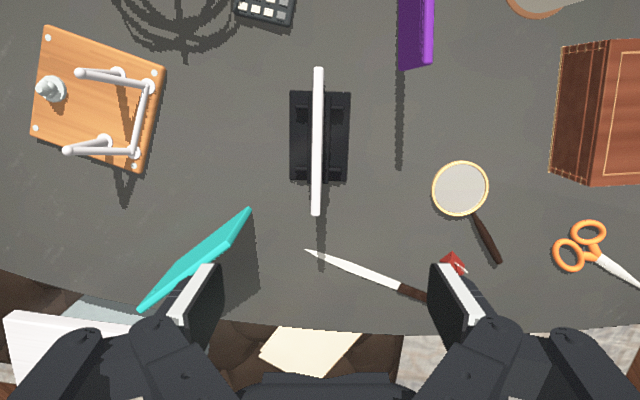

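```bash
python3 - <<'E'
from h import *
import pickle;w=pickle.load(open('w1.pkl','rb'))
im=cv2.imread('pics/w1.png').astype(int)
L=[]
for v in range(76,208,6):
    g=im[v,295:345].min(1); c=np.where(g>170)[0]
    if len(c): L.append((295+c.min(),295+c.max()+1,v)); 
L=np.array(L);print(L[::4].tolist())
pl=np.array([onz(w,(a,v+.5),.131)[:2] for a,b,v in L]);pr=np.array([onz(w,(b,v+.5),.131)[:2] for a,b,v in L])
for q in(pl,pr): 
    f=np.polyfit(q[:,0],q[:,1],1);print('yaw',np.arctan(f[0]),'y at .52',np.polyval(f,.52))
for v in [(319,67.5),(316,215.5)]:print('end',onz(w,v,.131))
bc=[onz(w,u,.012)[:2] for u in[(47,25),(166,67),(145,174),(30,134)]];bc=np.array(bc);print(bc,bc.mean(0))
for i in range(4):
    d=bc[(i+1)%4]-bc[i];print(np.linalg.norm(d),np.arctan2(d[1],d[0]))
# rack walls top z=.042
for u in[(290,91),(350,92),(347,184),(289,181)]:print('rack',onz(w,u,.042))
plan([0.5,-.348,.338],down(-1.45))
E
```

```text
[[314, 323, 76], [313, 323, 100], [313, 322, 124], [312, 322, 148], [312, 321, 172], [311, 320, 196]]
yaw 0.10010436016801473 y at .52 -0.3320740694100187
yaw 0.10140678352362861 y at .52 -0.3415533548885801
end [ 0.5962 -0.3294  0.131 ]
end [ 0.4493 -0.3446  0.131 ]
[[ 0.6136  0.0196]
 [ 0.5795 -0.1337]
 [ 0.4353 -0.1045]
 [ 0.4718  0.056 ]] [ 0.525  -0.0406]
0.15704547031819607 -1.7900182481052784
0.1470655301156 2.9419117787377633
0.164532872082117 1.3471977109663154
0.14639001893812092 -0.2507333444792134
rack [ 0.5699 -0.296   0.042 ]
rack [ 0.578  -0.3674  0.042 ]
rack [ 0.4647 -0.3805  0.042 ]
rack [ 0.459  -0.3059  0.042 ]
t 2.83 pos [ 0.4981 -0.3538  0.3388] F [-0.6246  0.1564  0.6347] -> row [0.0104, -0.0222, 0.0032, 0.0003, 0.0004, -0.0015]
```

```bash
python3 - <<'E'
from h import *
plan([0.5228,-.3365,.20],down(-1.4708))
E
```

```text
t 2.83 pos [ 0.4981 -0.3538  0.3388] F [-0.6246  0.1564  0.6347] -> row [0.1068, -0.0574, 0.5551, 0.0003, 0.0004, 0.0118]
```

Request:
{"fn": "apply_moves", "kwargs": {"rows": [[0.1,-0.06,0.2,0,0,0.012],[0.105,-0.057,0.4,0,0,0.012],[0.105,-0.057,0.55,0,0,0.012],[0.105,-0.057,0.55,0,0,0.012]], "claw": 0.5}}

```text
clock: 3.32
tcp_pos: [0.5207, -0.3355, 0.1985]
orientation: [-3.135, -0.156, 0.009]
contact_force: [-1.0, -0.2, 0.1]
grip_width: 0.0427
gripper_force: 0.0
```

```bash
python3 - <<'E'
from h import *
w=r.grab_frame('wrist');save(w,'w2')
plan([0.5228,-.3365,.10],down(-1.4708))
L=[]
im=w['pixels'].astype(int)
print(proj(w,[[0.5962,-.3294,.131],[.5228,-.3365,.131],[0.4493,-.3442,.131]]))
for v in range(0,400,25):
    c=np.where(im[v,200:440].min(1)>170)[0]
    if len(c):print(v,200+c.min(),200+c.max()+1,end='; ')
E
```

```text
t 3.38 pos [ 0.5224 -0.3361  0.2011] F [-0.0872 -0.3589  1.1541] -> row [0.0023, 0.0019, 0.4043, -0.0004, 0.0012, -0.0]
[[328.6213  88.5399]
 [327.8651 209.9814]
 [328.0639 309.2059]]
0 212 258; 100 320 336; 125 320 336; 150 320 336; 175 320 336; 200 320 335; 225 320 335; 250 320 335; 275 250 402; 300 252 400; 325 325 354;
```

View pics/w2.png

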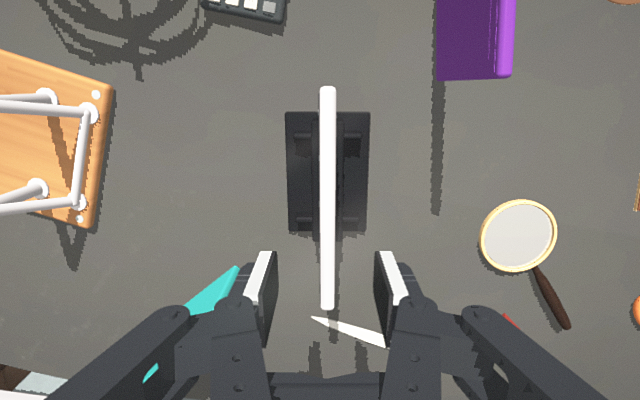

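Request:
{"fn": "apply_moves", "kwargs": {"rows": [[0.002,0.002,0.2,0,0,0],[0.002,0.002,0.38,0,0,0],[0.002,0.002,0.41,0,0,0],[0.002,0.002,0.41,0,0,0]]}}

```text
clock: 3.88
tcp_pos: [0.5253, -0.3366, 0.1009]
orientation: [3.136, 0.159, 0.004]
contact_force: [-0.2, 0.5, 0.5]
grip_width: 0.0425
gripper_force: 0.0
```

Request:
{"fn": "apply_moves", "kwargs": {"rows": [[0,0,0,0,0,0],[0,0,0,0,0,0],[0,0,0,0,0,0],[0,0,0,0,0,0],[0,0,0,0,0,0]], "claw": 0, "newtons": 60}}

```text
clock: 4.5
tcp_pos: [0.5256, -0.3363, 0.101]
orientation: [3.136, 0.16, 0.005]
contact_force: [-1.0, 0.2, 7.3]
grip_width: 0.0091
gripper_force: 59.9
```

```bash
python3 - <<'E'
from h import *
plan([0.5228,-.3365,.25],down(-1.4708))
E
```

```text
t 4.5 pos [ 0.5256 -0.3363  0.101 ] F [-1.0203  0.2133  7.2665] -> row [-0.0093, 0.0009, -0.5962, 0.0013, -0.0019, 0.0013]
```

Request:
{"fn": "apply_moves", "kwargs": {"rows": [[0,0,-0.08,0,0,0],[0,0,-0.24,0,0,0],[0,0,-0.46,0,0,0],[0,0,-0.7,0,0,0],[0,0,-0.9,0,0,0]]}}

```text
clock: 5.12
tcp_pos: [0.524, -0.3354, 0.3277]
orientation: [3.136, 0.16, 0.003]
contact_force: [0.9, -0.0, -2.1]
grip_width: 0.0093
gripper_force: 58.9
```

Request:
{"fn": "apply_moves", "kwargs": {"rows": [[0,-0.2,0,0,0,0.07],[0,-0.4,0,0,0,0.14],[0,-0.55,0,0,0,0.213],[0,-0.6,0,0,0,0.213],[0,-0.6,0,0,0,0.213]]}}

```text
clock: 5.75
tcp_pos: [0.5088, -0.1861, 0.3246]
orientation: [3.12, -0.361, 0.001]
contact_force: [0.5, -0.6, -2.2]
grip_width: 0.0092
gripper_force: 59.1
```

```bash
python3 - <<'E'
from h import *
import pickle
w=r.grab_frame('wrist');save(w,'w3')
S=r.grab_frame('scene');D=r.grab_frame('side');save(S,'s3');save(D,'d3')
pickle.dump([{k:p[k] for k in('intrinsics','dist','eye','attitude')} for p in (w,S,D)],open('p3.pkl','wb'))
for t in ['foot_line','stud_seat','stand']:
    for p in(w,S,D): print(t,[(np.round(d['point'],1),round(d['conf'],2)) for d in r.landmark_of(p,t)][:2])
plan([0.54,-.035,.25],down(-1.806))
E
```

```text
foot_line [(array([195.8, 162.6]), 0.79), (array([437.2, 119.8]), 0.47)]
foot_line [(array([323.7, 211.3]), 0.82)]
foot_line [(array([325.7, 213.6]), 0.9)]
stud_seat [(array([173.2, 164.4]), 0.73)]
stud_seat [(array([314.7, 215.8]), 0.68)]
stud_seat [(array([324. , 220.6]), 0.58)]
stand [(array([220.2, 161.1]), 0.59)]
stand [(array([331.1, 208.1]), 0.74)]
stand [(array([326.3, 207. ]), 0.69), (array([240.5, 260.8]), 0.56)]
t 6.35 pos [ 0.5089 -0.1865  0.3237] F [-0.5578  0.1225 -0.6827] -> row [-0.0187, -0.6183, 0.295, 0.0, 0.0001, 0.0016]
```

View pics/w3.png

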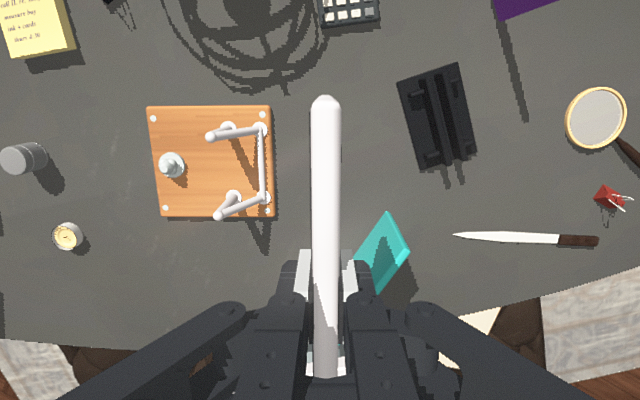

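```bash
cat > fit.py <<'E'
from h import *
import pickle
from scipy.optimize import minimize
def woodhull(im,x0,x1,y0,y1):
    h=cv2.cvtColor(im,cv2.COLOR_BGR2HSV);m=cv2.inRange(h,(8,110,90),(20,255,255))
    k=np.zeros_like(m);k[y0:y1,x0:x1]=m[y0:y1,x0:x1]
    k=cv2.morphologyEx(k,cv2.MORPH_OPEN,np.ones((3,3)))
    n,l,s,_=cv2.connectedComponentsWithStats(k);i=1+np.argmax(s[1:,4])
    return cv2.convexHull(np.argwhere(l==i)[:,::-1].astype(np.float32))
def model(q):
    B=np.array([[x,y,z] for x in(-.088,.072) for y in(-.075,.075) for z in(0,.012)])
    return R.from_euler('z',q[2]).apply(B)+[q[0],q[1],0]
def resid(q,obs):
    e=0
    for p,h in obs:
        P=cv2.convexHull(proj(p,model(q)).astype(np.float32))
        a=cv2.intersectConvexConvex(P,h)[0];e+=(cv2.contourArea(P)+cv2.contourArea(h)-2*a)/cv2.contourArea(h)
    return e
def fit(obs):
    return minimize(resid,[.526,-.04,-1.806],args=(obs,),method='Nelder-Mead',options=dict(initial_simplex=[[.526,-.04,-1.806],[.536,-.04,-1.806],[.526,-.03,-1.806],[.526,-.04,-1.75]],xatol=1e-5,fatol=1e-6))
E
python3 - <<'E'
from fit import *
w,S,D=pickle.load(open('p3.pkl','rb'))
O={n:(p,woodhull(cv2.imread('pics/%s.png'%n),*b)) for n,p,b in[('w3',w,(120,300,80,240)),('s3',S,(285,375,180,245)),('d3',D,(285,375,170,245))]}
for k in O:
    f=fit([O[k]]);print(k,f.x,f.fun,cv2.boundingRect(O[k][1].astype(int)))
f=fit(list(O.values()));print('all',f.x,f.fun)
f=fit([O['w3']]);q=f.x
M=R.from_euler('z',q[2])
pts=M.apply([[.018,.045,.092],[.018,-.045,.092],[-.06,0,.04],[-.06,0,.018],[-.025,0,.012]])+[q[0],q[1],0]
print(pts);print(proj(w,pts))
E
```

```text
w3 [ 0.5231 -0.043  -1.7975] 0.026508644669644695 (146, 105, 129, 112)
s3 [ 0.5261 -0.0479 -1.8014] 0.15568230007588432 (294, 188, 66, 49)
d3 [ 0.5245 -0.048  -1.7825] 0.1383774021944485 (295, 191, 62, 44)
all [ 0.5236 -0.0451 -1.8021] 0.33418213968463456
[[ 0.5629 -0.0707  0.092 ]
 [ 0.4752 -0.0505  0.092 ]
 [ 0.5366  0.0154  0.04  ]
 [ 0.5366  0.0154  0.018 ]
 [ 0.5287 -0.0187  0.012 ]]
[[208.1534 137.6   ]
 [216.0968 216.8885]
 [163.1628 168.6925]
 [170.4565 165.0128]
 [198.3889 163.8913]]
```

```bash
cat > place.py <<'E'
from fit import *
Q=np.array([.5231,-.043,-1.80])
def tgt(th,up=0,xf=-.025,q=Q,off=-.002,L=.095):
    M=R.from_euler('z',q[2]); Rt=down(q[2],th); 
    foot=M.apply([xf,0,0])+[q[0],q[1],.012+.005*np.sin(th)+up]
    m=Rt.as_matrix()
    return foot-m[:,2]*L-off*m[:,0],Rt
E
python3 - <<'E'
from place import *
w,S,D=pickle.load(open('p3.pkl','rb'))
o=r.get_obs();T=R.from_rotvec(o['orientation'])
for off in(-.004,-.002,0): print(proj(w,T.apply([[.075+off,-.005,-.03],[.075+off,.005,-.03],[.075+off,0,.095]])+o['tcp_pos']).tolist())
im=cv2.imread('pics/w3.png').astype(int);print([int(im[v,325].min()) for v in range(88,106)],[(v,np.where(im[v,290:345].min(1)>160)[0][[0,-1]]+290) for v in(110,160,220)])
plan(*tgt(.36,.05)); print(tgt(.36)[0])
E
```

```text
[[310.90024356397146, 105.11249903210825], [342.57490598854133, 105.21472791911584], [325.9647067821378, 96.41732855306952]]
[[310.84786311216254, 98.57133778775177], [342.68036177906725, 98.6749143969031], [325.9756151122129, 93.25095529727683]]
[[310.7954325206548, 91.96817273173106], [342.78630256268787, 92.07311733050145], [325.986570367674, 90.07030239416233]]
[112, 112, 111, 114, 112, 106, 146, 223, 242, 239, 237, 239, 245, 251, 253, 254, 254, 253] [(110, array([311, 339])), (160, array([311, 339])), (220, array([312, 338]))]
t 6.35 pos [ 0.5089 -0.1865  0.3237] F [-0.5578  0.1225 -0.6827] -> row [-0.0689, -0.5377, 0.6843, 0.2292, -0.0003, -0.0022]
[ 0.5231 -0.0517  0.1027]
```

Request:
{"fn": "apply_moves", "kwargs": {"rows": [[-0.03,-0.2,0,0.08,0,0],[-0.05,-0.4,0.05,0.16,0,0],[-0.069,-0.538,0.2,0.23,0,-0.002],[-0.069,-0.538,0.42,0.23,0,-0.002],[-0.069,-0.538,0.62,0.23,0,-0.002]]}}

```text
clock: 6.98
tcp_pos: [0.523, -0.0516, 0.1674]
orientation: [-2.765, 0.318, -0.06]
contact_force: [0.6, 0.1, -1.8]
grip_width: 0.0091
gripper_force: 59.2
```

Request:
{"fn": "apply_moves", "kwargs": {"rows": [[0,0,0,0,0,0],[0,0,0,0,0,0]]}}

```text
clock: 7.22
tcp_pos: [0.5245, -0.0517, 0.1706]
orientation: [-2.764, 0.318, -0.062]
contact_force: [0.7, 0.1, -1.2]
grip_width: 0.009
gripper_force: 59.3
```

```bash
python3 - <<'E'
from place import *
plan(*tgt(.36,.0,off=-.0025))
w=r.grab_frame('wrist');S=r.grab_frame('scene');D=r.grab_frame('side')
pickle.dump([{k:p[k] for k in('intrinsics','dist','eye','attitude')} for p in (w,S,D)],open('p4.pkl','wb'))
for p,n in((w,'w4'),(S,'s4'),(D,'d4')):save(p,n)
a=cv2.resize(S['pixels'][160:250,280:380],None,fx=4,fy=4,interpolation=cv2.INTER_CUBIC);b=cv2.resize(D['pixels'][160:250,280:380],None,fx=4,fy=4,interpolation=cv2.INTER_CUBIC)
cv2.imwrite('pics/c4.png',np.hstack([a,b])[:,:,::-1])
E
```

```text
t 7.22 pos [ 0.5245 -0.0517  0.1706] F [ 0.6723  0.0725 -1.1749] -> row [-0.0041, 0.0974, 0.2538, -0.001, -0.0019, 0.0004]
```

View pics/c4.png

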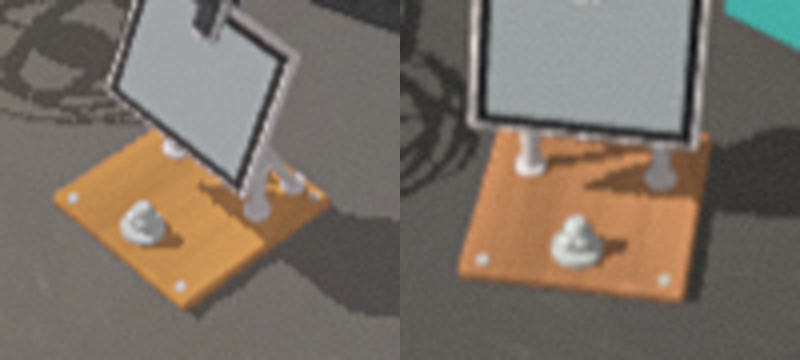

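```bash
python3 - <<'E'
from place import *
w,S,D=pickle.load(open('p4.pkl','rb'))
o=r.get_obs();T=R.from_rotvec(o['orientation'])
X=T.apply([[.075-.0025,-.005,.095],[-.075-.0025,-.005,.095]])+o['tcp_pos'];print(X)
for n,p in(('S',S),('D',D)):
    print(n,'tab',proj(p,X).tolist())
    M=R.from_euler('z',Q[2]);B=M.apply([[-.088,.075,.012],[-.088,-.075,.012],[.072,-.075,.012],[-.06,0,.04]])+[Q[0],Q[1],0]
    print('board',proj(p,B).tolist())
E
```

```text
[[ 0.6044 -0.0311  0.0844]
 [ 0.4584  0.003   0.0837]]
S tab [[305.7523595209459, 183.04929213596415], [340.3289840692659, 210.1088839856661]]
board [[292.326065470314, 208.71557114968704], [325.6935311701213, 236.44965963965473], [362.84537897260856, 209.3991720316403], [315.46152084936386, 211.4306952251269]]
D tab [[297.226730796329, 191.6408118325229], [354.60591290258463, 197.83297661830665]]
board [[294.45889523164897, 226.99048493770107], [351.56580201478255, 233.49906813987423], [358.3174667563643, 193.14273240802544], [324.479579431162, 215.04194330836108]]
```

```bash
python3 - <<'E'
from place import *
plan(*tgt(.33,.006,off=-.0025))
E
```

```text
t 7.38 pos [ 0.5247 -0.0518  0.1711] F [-0.2295  0.8937 -1.5845] -> row [-0.0056, 0.0781, 0.234, -0.0199, -0.003, 0.0008]
```

Request:
{"fn": "apply_moves", "kwargs": {"rows": [[-0.005,0.03,0.1,-0.02,-0.002,0],[-0.005,0.06,0.18,-0.02,-0.002,0],[-0.005,0.078,0.234,-0.02,-0.002,0],[-0.005,0.078,0.234,-0.02,-0.002,0],[-0.005,0.078,0.234,-0.02,-0.002,0]]}}

```text
clock: 8.0
tcp_pos: [0.5233, -0.0491, 0.1081]
orientation: [-2.795, 0.321, -0.052]
contact_force: [0.5, 0.2, -1.0]
grip_width: 0.0091
gripper_force: 59.1
```

```bash
python3 - <<'E'
from place import *
plan(*tgt(.33,-.003,off=-.0025))
E
```

```text
t 8.0 pos [ 0.5233 -0.0491  0.1081] F [ 0.4781  0.2298 -0.9711] -> row [0.0039, 0.0096, 0.029, 0.0, 0.0006, 0.0001]
```

Request:
{"fn": "apply_moves", "kwargs": {"rows": [[0.002,0.003,0.009,0,0,0],[0.002,0.006,0.018,0,0,0],[0.002,0.008,0.024,0,0,0],[0.002,0.008,0.024,0,0,0]]}}

```text
clock: 8.5
tcp_pos: [0.5234, -0.0494, 0.1031]
orientation: [-2.794, 0.321, -0.052]
contact_force: [-8.1, -3.1, 20.9]
grip_width: 0.009
gripper_force: 62.7
```

Request:
{"fn": "apply_moves", "kwargs": {"rows": [[0,-0.001,-0.004,0,0,0],[0,-0.001,-0.004,0,0,0]]}}

```text
clock: 8.75
tcp_pos: [0.5234, -0.0492, 0.1032]
orientation: [-2.795, 0.321, -0.052]
contact_force: [-4.2, -1.0, 10.5]
grip_width: 0.0092
gripper_force: 61.0
```

```bash
python3 - <<'E'
from place import *
o=r.get_obs();print(o['moment'],o['contact_force'])
S=r.grab_frame('scene');D=r.grab_frame('side');save(S,'s5');save(D,'d5')
a=cv2.resize(S['pixels'][160:250,280:380],None,fx=4,fy=4,interpolation=cv2.INTER_CUBIC);b=cv2.resize(D['pixels'][160:250,280:380],None,fx=4,fy=4,interpolation=cv2.INTER_CUBIC)
cv2.imwrite('pics/c5.png',np.hstack([a,b])[:,:,::-1])
E
```

```text
[0.0867 0.5865 0.2991] [-4.169  -1.0243 10.5314]
```

View pics/c5.png

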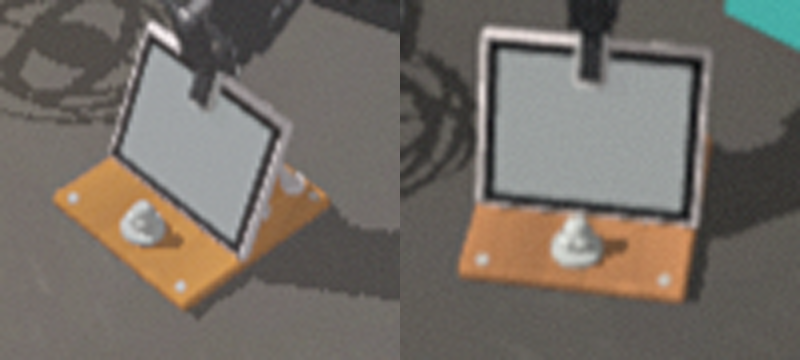

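Request:
{"fn": "apply_moves", "kwargs": {"rows": [[0,0,0,0,0,0],[0,0,0,0,0,0],[0,0,0,0,0,0],[0,0,0,0,0,0]], "claw": 0.4}}

```text
clock: 9.35
tcp_pos: [0.523, -0.0489, 0.1018]
orientation: [-2.795, 0.321, -0.05]
contact_force: [-0.1, 0.0, -0.2]
grip_width: 0.034
gripper_force: 0.0
```

```bash
python3 - <<'E'
from place import *
S=r.grab_frame('scene');D=r.grab_frame('side');save(S,'s6');save(D,'d6')
a=cv2.resize(S['pixels'][160:250,280:380],None,fx=4,fy=4,interpolation=cv2.INTER_CUBIC);b=cv2.resize(D['pixels'][160:250,280:380],None,fx=4,fy=4,interpolation=cv2.INTER_CUBIC)
cv2.imwrite('pics/c6.png',np.hstack([a,b])[:,:,::-1])
E
```

```text
(no output)
```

View pics/c6.png

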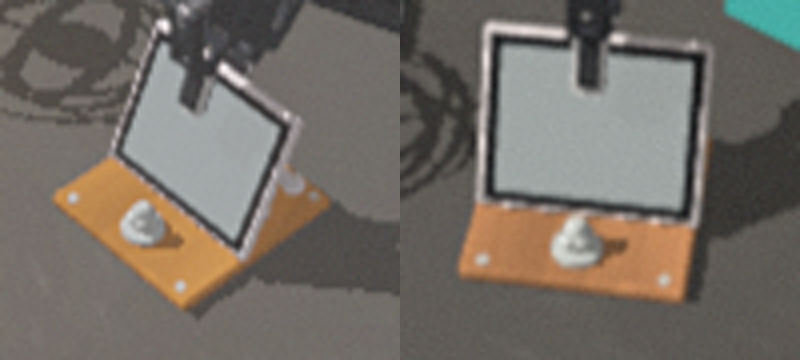

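Request:
{"fn": "apply_moves", "kwargs": {"rows": [[0,0,-0.06,0,0,0],[0,0,-0.16,0,0,0],[0,0,-0.35,0,0,0],[0,0,-0.55,0,0,0],[0,0,-0.7,0,0,0]]}}

```text
clock: 10.07
tcp_pos: [0.5106, -0.1055, 0.2707]
orientation: [-2.796, 0.322, -0.054]
contact_force: [0.2, 0.6, -0.7]
grip_width: 0.0338
gripper_force: 0.0
```

```bash
python3 - <<'E'
from place import *
print(r.get_obs()['joints'])
# tool x = -stand x  -> tool y = z x x with z=down
yaw=Q[2]+np.pi/2  # tool y direction candidate
for y in(yaw,yaw+np.pi): print(down(y).as_matrix()[:,0]); plan([.52,.17,.30],down(y))
E
```

```text
[ 0.3866  0.221  -0.1163  1.871  -0.3436  1.0905 -1.3611]
[0.2272 0.9738 0.    ]
t 10.07 pos [ 0.5106 -0.1055  0.2707] F [ 0.2454  0.6068 -0.6781] -> row [-0.214, -1.0617, 0.2387, -0.1642, -0.1647, -0.9903]
[-0.2272 -0.9738 -0.    ]
t 10.07 pos [ 0.5106 -0.1055  0.2707] F [ 0.2454  0.6068 -0.6781] -> row [-0.214, -1.0617, 0.2387, -0.1647, 0.1642, 0.99]
```

Request:
{"fn": "apply_moves", "kwargs": {"rows": [[-0.03,-0.14,0.02,-0.019,-0.019,-0.115],[-0.06,-0.28,0.05,-0.038,-0.038,-0.23],[-0.08,-0.42,0.08,-0.057,-0.057,-0.345],[-0.11,-0.56,0.11,-0.076,-0.076,-0.46],[-0.13,-0.65,0.14,-0.095,-0.095,-0.575]], "claw": 1}}

```text
clock: 10.7
tcp_pos: [0.5163, 0.0654, 0.2886]
orientation: [-2.812, -1.02, -0.027]
contact_force: [0.2, 0.1, -0.2]
grip_width: 0.0853
gripper_force: 0.0
```

```bash
python3 - <<'E'
from place import *
plan([.52,.16,.30],down(Q[2]+np.pi/2))
E
```

```text
t 10.7 pos [0.5163 0.0654 0.2886] F [ 0.2063  0.0974 -0.2433] -> row [0.2551, -0.2836, 0.0099, -0.069, -0.0695, -0.4103]
```

Request:
{"fn": "apply_moves", "kwargs": {"rows": [[0.06,-0.07,0,-0.017,-0.017,-0.1],[0.13,-0.14,0,-0.035,-0.035,-0.205],[0.19,-0.21,0.01,-0.052,-0.052,-0.31],[0.255,-0.284,0.01,-0.069,-0.0695,-0.41],[0.255,-0.284,0.01,-0.069,-0.0695,-0.41]]}}

```text
clock: 11.32
tcp_pos: [0.52, 0.1613, 0.3]
orientation: [-2.461, -1.949, -0.001]
contact_force: [0.4, -0.7, 0.4]
grip_width: 0.0855
gripper_force: 0.0
```

```bash
python3 - <<'E'
from place import *
w=r.grab_frame('wrist');save(w,'w7')
pickle.dump({k:w[k] for k in('intrinsics','dist','eye','attitude')},open('p7.pkl','wb'))
for t in ['cap_center','stud_seat','tealight_center']: print(t,[(np.round(d['point'],1),round(d['conf'],2)) for d in r.landmark_of(w,t)][:3])
for d in r.outline_of(w,'cap_center')[:2]: print(d['rect'],d['conf'])
plan([.52,.16,.30],down(Q[2]+np.pi/2));print(w['eye'])
E
```

```text
cap_center [(array([376.9, 104.3]), 0.97), (array([505.4, 142.4]), 0.29)]
stud_seat [(array([365. , 258.8]), 0.72)]
tealight_center [(array([277.7, 123.5]), 0.97), (array([377.9, 104.8]), 0.56)]
[358.5, 87.0, 42.9, 34.9] 0.71
t 11.57 pos [0.5208 0.157  0.2986] F [ 1.1252  0.1069 -1.0413] -> row [0.0111, -0.0059, -0.0054, -0.0017, 0.0001, -0.0067]
[0.5371 0.2361 0.4442]
```

View pics/w7.png

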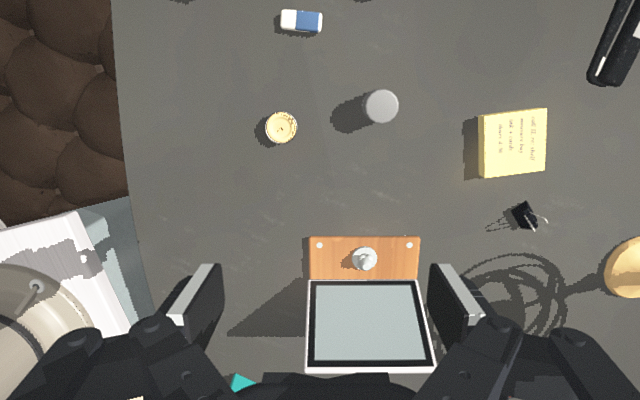

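```bash
python3 - <<'E'
from place import *
w=pickle.load(open('p7.pkl','rb'))
im=cv2.imread('pics/w7.png');g=cv2.GaussianBlur(cv2.cvtColor(im,cv2.COLOR_BGR2GRAY),(3,3),0)
print(g[106,355:405].tolist()); print(g[85:130,381].tolist())
for th in(115,125,135):
    m=(g>th).astype(np.uint8);k=np.zeros_like(m);k[80:135,340:420]=m[80:135,340:420]
    c=max(cv2.findContours(k,0,2)[0],key=cv2.contourArea);print(th,cv2.contourArea(c),cv2.fitEllipse(c),onz(w,cv2.fitEllipse(c)[0],.04))
print('cap lm',onz(w,(376.9,104.3),.02),'stud lm',onz(w,(365,258.8),.018))
M=R.from_euler('z',Q[2]);f=lambda X:M.apply(X)+[Q[0],Q[1],0]
print('stud pred',f([[-.06,0,.018]]),proj(w,f([[-.06,0,.018],[-.06,0,.04],[-.088,.075,.012],[-.088,-.075,.012]])))
print('board front corners',onz(w,(309.5,236.5),.012),onz(w,(420,236.5),.012),f([[-.088,-.075,.012],[-.088,.075,.012]]))
h=cv2.cvtColor(im,cv2.COLOR_BGR2HSV);m=cv2.inRange(h[225:285,300:430],(8,110,90),(20,255,255))
print([(v+225,np.where(m[v])[0][[0,-1]]+300) for v in range(10,56,5) if m[v].any()],[(u+300,225+np.where(m[:,u])[0][0]) for u in(20,60,100)])
gg=g[236:280,340:392];mm=((cv2.cvtColor(im,cv2.COLOR_BGR2HSV)[236:280,340:392,1]<70)&(gg>120)).astype(np.uint8)
n,l,s,c=cv2.connectedComponentsWithStats(mm);i=1+np.argmax(s[1:,4]);print('stud blob',s[i]+[340,236,0,0,0],c[i]+[340,236])
E
```

```text
[76, 76, 76, 76, 75, 76, 82, 89, 90, 94, 117, 151, 177, 187, 187, 186, 187, 187, 187, 187, 188, 189, 190, 191, 190, 189, 190, 191, 191, 192, 193, 193, 193, 193, 195, 195, 195, 196, 196, 197, 198, 204, 202, 172, 135, 121, 121, 122, 123, 123]
[123, 123, 122, 128, 152, 182, 197, 199, 198, 197, 196, 196, 195, 194, 194, 194, 193, 193, 193, 192, 191, 190, 190, 190, 189, 189, 189, 188, 187, 187, 186, 186, 186, 185, 185, 185, 179, 162, 137, 121, 119, 120, 121, 121, 122]
115 3223.5 ((308.23443603515625, 113.22634887695312), (66.05191040039062, 158.5914306640625), 87.22513580322266) [0.5115 0.2156 0.04  ]
125 908.0 ((382.5352783203125, 105.54511260986328), (33.28005599975586, 35.03319549560547), 21.861106872558594) [0.5939 0.2049 0.04  ]
135 865.0 ((382.4652099609375, 105.60802459716797), (32.30265426635742, 34.34522247314453), 22.75676155090332) [0.5938 0.2049 0.04  ]
cap lm [0.5905 0.2063 0.02  ] stud lm [0.538  0.0134 0.018 ]
stud pred [[0.5367 0.0154 0.018 ]] [[363.7867 257.6417]
 [365.5161 265.4894]
 [420.354  236.3868]
 [307.4553 236.5542]]
board front corners [0.4727 0.0592 0.012 ] [0.6156 0.0256 0.012 ] [[0.4701 0.0597 0.012 ]
 [0.6161 0.0257 0.012 ]]
[(240, array([309, 419])), (245, array([309, 419])), (250, array([309, 418])), (255, array([309, 418])), (260, array([309, 418])), (265, array([309, 417])), (270, array([309, 417])), (275, array([310, 416]))] [(320, np.int64(236)), (360, np.int64(236)), (400, np.int64(236))]
stud blob [352 246  25  25 492] [363.9837 257.8679]
```

```bash
python3 - <<'E'
from place import *
plan([.594,.205,.08],down(Q[2]+np.pi/2))
E
```

```text
t 11.57 pos [0.5208 0.157  0.2986] F [ 1.1252  0.1069 -1.0413] -> row [0.2564, 0.2412, 0.8739, -0.0017, 0.0001, -0.0067]
```

Request:
{"fn": "apply_moves", "kwargs": {"rows": [[0.1,0.1,0.15,0,0,-0.003],[0.2,0.2,0.3,0,0,-0.004],[0.25,0.243,0.5,0,0,-0.004],[0.25,0.243,0.7,0,0,-0.004],[0.25,0.243,0.87,0,0,-0.004]], "claw": 0.75}}

```text
clock: 12.2
tcp_pos: [0.5936, 0.2037, 0.0787]
orientation: [-2.462, -1.947, 0.005]
contact_force: [0.3, -0.6, 0.8]
grip_width: 0.064
gripper_force: 0.0
```

Request:
{"fn": "apply_moves", "kwargs": {"rows": [[0,0,0,0,0,0]]}}

```text
clock: 12.32
tcp_pos: [0.5915, 0.2029, 0.0776]
orientation: [-2.46, -1.947, 0.013]
contact_force: [-0.0, -0.6, 0.9]
grip_width: 0.0644
gripper_force: 0.0
```

```bash
python3 - <<'E'
from place import *
plan([.594,.205,.012],down(Q[2]+np.pi/2))
w=r.grab_frame('wrist');save(w,'w8')
print(proj(w,[[.594,.205,.04],[.594,.205,0]]))
im=w['pixels'][:,:,::-1].copy();g=cv2.GaussianBlur(cv2.cvtColor(im,cv2.COLOR_BGR2GRAY),(3,3),0)
for d in r.outline_of(w,'cap_center')[:2]:print(d['rect'],d['conf'])
m=(g>150).astype(np.uint8);c=[x for x in cv2.findContours(m,0,2)[0] if cv2.contourArea(x)>800]
for x in c:print(cv2.boundingRect(x),cv2.contourArea(x),cv2.fitEllipse(x)[:2],onz(w,cv2.fitEllipse(x)[0],.04))
E
```

```text
t 12.32 pos [0.5915 0.2029 0.0776] F [-0.0028 -0.5805  0.8777] -> row [0.0115, 0.0103, 0.2622, -0.0055, 0.0026, -0.0018]
[[331.109  228.5457]
 [330.7733 205.3714]]
[295.1, 178.9, 72.3, 82.6] 0.66
(123, 219, 65, 52) 1887.0 ((156.75917053222656, 244.1341552734375), (46.94901657104492, 61.10105895996094)) [0.4948 0.2179 0.04  ]
(523, 210, 117, 121) 11651.5 ((582.2476806640625, 268.1829833984375), (120.23693084716797, 142.72462463378906)) [0.7319 0.1469 0.04  ]
(299, 199, 64, 60) 2805.5 ((331.7867431640625, 227.67617797851562), (57.507171630859375, 62.87464141845703)) [0.5945 0.2054 0.04  ]
(130, 35, 30, 39) 970.0 ((145.87110900878906, 52.81740188598633), (35.73869323730469, 42.84543991088867)) [0.5269 0.3149 0.04  ]
```

Request:
{"fn": "apply_moves", "kwargs": {"rows": [[0.01,0.01,0.12,-0.003,0.001,0],[0.01,0.01,0.22,-0.003,0.001,0],[0.01,0.01,0.258,-0.003,0.001,0],[0.01,0.01,0.258,-0.003,0.001,0]]}}

```text
clock: 12.92
tcp_pos: [0.5974, 0.2074, 0.0177]
orientation: [2.462, 1.951, 0.007]
contact_force: [-0.3, 0.4, 0.2]
grip_width: 0.064
gripper_force: 0.0
```

Request:
{"fn": "apply_moves", "kwargs": {"rows": [[0,0,0,0,0,0],[0,0,0,0,0,0],[0,0,0,0,0,0],[0,0,0,0,0,0]], "claw": 0, "newtons": 80}}

```text
clock: 13.42
tcp_pos: [0.5976, 0.2077, 0.0184]
orientation: [2.461, 1.951, 0.008]
contact_force: [-1.0, -0.4, 6.4]
grip_width: 0.0359
gripper_force: 79.2
```

Request:
{"fn": "apply_moves", "kwargs": {"rows": [[0,0,-0.1,0,0,0],[0,0,-0.25,0,0,0],[0,0,-0.4,0,0,0],[0,0,-0.4,0,0,0]]}}

```text
clock: 13.92
tcp_pos: [0.5986, 0.2083, 0.1206]
orientation: [2.46, 1.95, 0.015]
contact_force: [0.1, -0.4, 0.3]
grip_width: 0.0353
gripper_force: 79.8
```

```bash
python3 - <<'E'
from place import *
w=r.grab_frame('wrist');save(w,'w9');o=r.get_obs();T=R.from_rotvec(o['orientation'])
print(o['tcp_pos'],o['contact_force'])
im=w['pixels'][:,:,::-1].copy();g=cv2.GaussianBlur(cv2.cvtColor(im,cv2.COLOR_BGR2GRAY),(3,3),0)
for off in(-.003,0):print(off,proj(w,T.apply([[off,0,-.0216],[off+.019,0,-.0216],[off,.019,-.0216],[off,-.019,-.0216],[off-.019,0,-.0216]])+o['tcp_pos']).tolist())
print([ (v,np.array2string(g[v,280:380:4])) for v in(190,205,220)]);print(g[150:300:4,331].tolist())
plan([.537,.0154,.12],down(Q[2]+np.pi/2))
cv2.imwrite('pics/w9c.png',cv2.resize(im[130:330,230:430],None,fx=3,fy=3))
E
```

```text
[0.5973 0.2075 0.1184] [ 0.3959 -0.2578 -1.9423]
-0.003 [[324.6860445158239, 297.16886434434434], [324.6781095984291, 254.90133223751917], [371.3669596986145, 297.07371964394713], [277.99067207910304, 297.1085202045758], [324.6940695135007, 335.8723703239022]]
0 [[324.68478254251465, 290.7401565257466], [324.67687361487253, 247.8806660202207], [371.6804507964151, 290.650195783609], [277.67445502723035, 290.68310370719615], [324.6928009675221, 329.9853537802144]]
[(190, '[129 129 128 129 128 128 128 128 129 131 130 131 129 132 129 130 130 131\n 131 131 131 130 131 130 132]'), (205, '[130 128 128 129 128 128 128 128 129 129 128 128 129 128 129 130 131 132\n 130 132 131 131 132 131 131]'), (220, '[128 129 129 127 128 129 129 129 129 128 129 128 129 127 128 128 129 132\n 131 131 131 131 130 132 131]')]
[130, 130, 131, 129, 130, 129, 132, 130, 130, 131, 131, 131, 129, 130, 128, 129, 127, 128, 129, 153, 141, 144, 146, 149, 194, 138, 146, 158, 205, 195, 193, 191, 193, 175, 122, 120, 119, 120]
t 13.97 pos [0.5973 0.2075 0.1184] F [ 0.3959 -0.2578 -1.9423] -> row [-0.8033, -0.0594, -0.0099, 0.0033, -0.0026, -0.0008]
```

```bash
python3 - <<'E'
from place import *
w=r.grab_frame('wrist');o=r.get_obs();T=R.from_rotvec(o['orientation'])
g=cv2.cvtColor(w['pixels'],cv2.COLOR_RGB2GRAY)
for off in(-.006,-.004,-.002,0):print(off,proj(w,T.apply([[off+.019,0,-.0216],[off+.019,0,.0184]])+o['tcp_pos'])[:,1])
print([(i+218,int(x)) for i,x in enumerate(g[218:272,325])])
for d in r.outline_of(w,'cap_center')[:2]:print(d['rect'],d['conf'])
E
```

```text
-0.006 [261.8913 224.3672]
-0.004 [257.2645 220.6071]
-0.002 [252.5944 216.8205]
0 [247.8805 213.0074]
[(218, 127), (219, 129), (220, 128), (221, 132), (222, 130), (223, 122), (224, 159), (225, 188), (226, 138), (227, 126), (228, 125), (229, 127), (230, 130), (231, 132), (232, 132), (233, 130), (234, 132), (235, 136), (236, 137), (237, 138), (238, 141), (239, 138), (240, 137), (241, 140), (242, 141), (243, 137), (244, 149), (245, 165), (246, 204), (247, 187), (248, 131), (249, 124), (250, 129), (251, 130), (252, 129), (253, 137), (254, 139), (255, 143), (256, 142), (257, 144), (258, 146), (259, 157), (260, 156), (261, 181), (262, 202), (263, 206), (264, 203), (265, 197), (266, 194), (267, 194), (268, 194), (269, 192), (270, 192), (271, 193)]
[280.3, 223.7, 93.5, 114.6] 0.65
```

Request:
{"fn": "apply_moves", "kwargs": {"rows": [[-0.2,-0.02,0,0,0,0],[-0.4,-0.03,0,0,0,0],[-0.6,-0.05,0.04,0,0,0],[-0.78,-0.06,0.11,0.003,-0.002,0],[-0.78,-0.06,0.11,0.003,-0.002,0]]}}

```text
clock: 14.7
tcp_pos: [0.534, 0.0157, 0.0857]
orientation: [-2.465, -1.942, 0.015]
contact_force: [-0.0, 0.4, 0.3]
grip_width: 0.0357
gripper_force: 79.8
```

Request:
{"fn": "apply_moves", "kwargs": {"rows": [[0,0,0,0,0,0],[0,0,0,0,0,0]]}}

```text
clock: 14.95
tcp_pos: [0.5376, 0.0224, 0.0886]
orientation: [-2.458, -1.953, 0.002]
contact_force: [-0.2, 1.0, -0.8]
grip_width: 0.0352
gripper_force: 79.8
```

```bash
python3 - <<'E'
from place import *
plan([.538,.0203,.09],down(Q[2]+np.pi/2))
w=r.grab_frame('wrist');save(w,'w10');o=r.get_obs();T=R.from_rotvec(o['orientation']);print(o['tcp_pos'])
pickle.dump({k:w[k] for k in('intrinsics','dist','eye','attitude')},open('p10.pkl','wb'))
M=R.from_euler('z',Q[2]);f=lambda X:M.apply(X)+[Q[0],Q[1],0]
print('board pred',proj(w,f([[-.088,.075,.012],[-.088,-.075,.012]])).tolist())
for off in(-.006,-.003,0):print(off,proj(w,T.apply([[off+.019,0,-.0216],[off+.019,0,.0184],[off,.019,.0184],[off,-.019,.0184]])+o['tcp_pos']).tolist())
S=r.grab_frame('scene');D=r.grab_frame('side');save(S,'s10');save(D,'d10')
a=np.vstack([cv2.resize(p['pixels'][170:245,285:365],(320,300),interpolation=cv2.INTER_CUBIC) for p in(S,D)])
b=cv2.resize(w['pixels'],None,fx=.75,fy=.75,interpolation=cv2.INTER_AREA);b=np.vstack([b,np.zeros((300,480,3),np.uint8)])
b[300:,:]=cv2.resize(w['pixels'][150:350,170:490],(480,300))
cv2.imwrite('pics/c10.png',np.hstack([b,a])[:,:,::-1])
E
```

```text
t 14.95 pos [0.5376 0.0224 0.0886] F [-0.1941  1.0479 -0.787 ] -> row [-0.0079, 0.0033, -0.0057, -0.0016, -0.0, 0.0007]
[0.5377 0.0224 0.0886]
board pred [[444.34994460463884, 179.6566612376497], [212.23257739801141, 179.06763781117127]]
-0.006 [[327.4405344592305, 262.3143875845374], [327.1062702205678, 224.2015466015465], [364.30672628835805, 258.9603789223715], [289.76631069094765, 258.88621501098726]]
-0.003 [[327.458307646121, 255.27615634402292], [327.11804427986476, 218.49601697194683], [364.51417189116063, 253.6309250435147], [289.58141161816087, 253.55746848874253]]
0 [[327.47625100739646, 248.137012917968], [327.12990040676874, 212.72931928363977], [364.72297923117657, 248.24403810907938], [289.3953151984966, 248.17130767811602]]
```

View pics/c10.png

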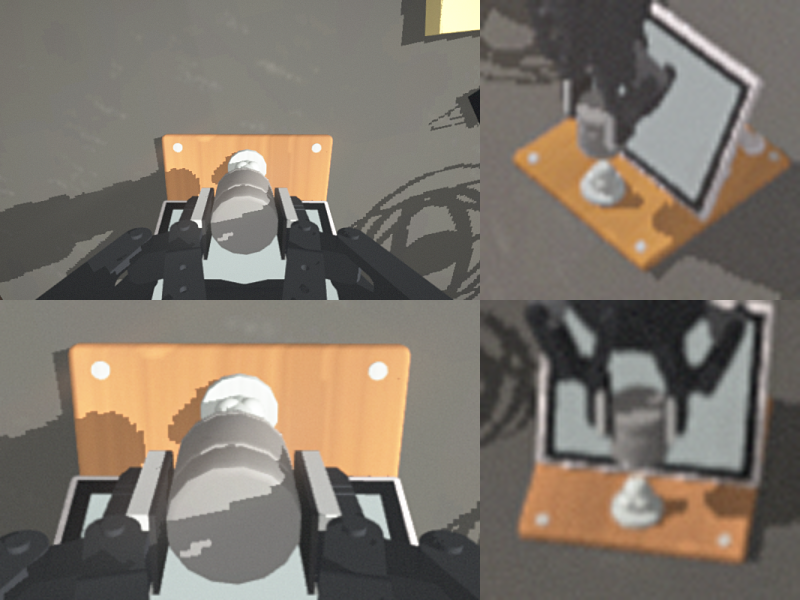

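```bash
python3 - <<'E'
from place import *
w=pickle.load(open('p10.pkl','rb'));o=r.get_obs()
M=R.from_euler('z',Q[2]);f=lambda X:M.apply(X)+[Q[0],Q[1],0]
print('shoulder pred front,l,r,ctr',proj(w,f([[-.077,0,.018],[-.06,.017,.018],[-.06,-.017,.018],[-.06,0,.018]])).tolist())
im=cv2.imread('pics/w10.png');h=cv2.cvtColor(im,cv2.COLOR_BGR2HSV)
print('front rows',[(u,next(v for v in range(160,240) if h[v,u,1]>110)) for u in(240,300,360,420)])
m=(h[:,:,1]<60)&(h[:,:,2]>150)
for v in range(196,226,3):
    c=np.where(m[v,290:375])[0]; wd=np.where((h[v,190:470,1]>110))[0]
    print(v,c[[0,-1]]+290 if len(c) else None,wd[[0,-1]]+190 if len(wd) else None)
# cap world centre from image: cols 281..371 top rim front row 261.9, mouth rim front 224.3
T=R.from_rotvec(o['orientation'])
a=onz(w,(327,224.3),.0886-.0184);b=onz(w,(327,261.9),.0886+.0216);tx=T.as_matrix()[:,0]
print('cap ctr est',a-.019*tx,b-.019*tx,'tcp',o['tcp_pos'],'stud',f([[-.06,0,.018]]))
print(proj(w,T.apply([[-.006,.019,-.0216],[-.006,-.019,-.0216]])+o['tcp_pos']).tolist(),g if 0 else '')
E
```

```text
shoulder pred front,l,r,ctr [[328.17345360425935, 198.3698629911805], [354.19002111754924, 223.37731650059928], [301.9558755623423, 223.22781782401768], [328.0685670882304, 223.30839678100756]]
front rows [(240, 179), (300, 179), (360, 179), (420, 180)]
196 None [217 441]
199 [327 332] [217 441]
202 [319 342] [217 441]
205 [314 345] [218 440]
208 [310 349] [218 440]
211 [308 351] [218 440]
214 [306 352] [218 440]
217 [304 354] [218 440]
220 [304 354] [219 439]
223 [304 354] [219 439]
cap ctr est [0.5362 0.0165 0.0702] [0.5362 0.0167 0.1102] tcp [0.5375 0.0219 0.0887] stud [[0.5367 0.0154 0.018 ]]
[[374.4167569239267, 305.6007614115582], [280.1703668592568, 305.459322778539]]
```

Request:
{"fn": "apply_moves", "kwargs": {"rows": [[-0.004,0.007,0.04,-0.001,0,0],[-0.004,0.007,0.08,-0.001,0,0],[-0.004,0.007,0.12,-0.001,0,0],[-0.004,0.007,0.15,-0.001,0,0],[-0.004,0.007,0.15,-0.001,0,0]], "newtons": 110}}

```text
clock: 15.72
tcp_pos: [0.5383, 0.0191, 0.0502]
orientation: [-2.461, -1.951, 0.004]
contact_force: [-0.6, -0.3, 1.1]
grip_width: 0.035
gripper_force: 109.8
```

```bash
python3 - <<'E'
from place import *
plan([.538,.0203,.0364],down(Q[2]+np.pi/2));print(r.get_obs()['moment'])
E
```

```text
t 15.72 pos [0.5383 0.0191 0.0502] F [-0.5884 -0.3245  1.1383] -> row [0.0045, -0.0022, 0.0554, -0.0013, 0.0009, -0.0007]
[-0.0866 -0.1128 -0.0019]
```

Request:
{"fn": "apply_moves", "kwargs": {"rows": [[0,0,0.012,0,0,0],[0,0,0.022,0,0,0],[0,0,0.03,0,0,0]]}}

```text
clock: 16.1
tcp_pos: [0.5396, 0.0189, 0.0449]
orientation: [2.461, 1.95, -0.001]
contact_force: [-1.6, -2.6, 9.8]
grip_width: 0.0349
gripper_force: 111.3
```

Request:
{"fn": "apply_moves", "kwargs": {"rows": [[0,0,0.01,0,0,0],[0,0,0.018,0,0,0],[0,0,0.024,0,0,0],[0,0,0.024,0,0,0]]}}

```text
clock: 16.6
tcp_pos: [0.5385, 0.0192, 0.0372]
orientation: [-2.462, -1.951, 0.003]
contact_force: [1.1, -1.7, -3.2]
grip_width: 0.0348
gripper_force: 110.1
```

Request:
{"fn": "apply_moves", "kwargs": {"rows": [[0,0,0.004,0,0,0],[0,0,0.008,0,0,0],[0,0,0.012,0,0,0],[0,0,0.012,0,0,0]]}}

```text
clock: 17.1
tcp_pos: [0.5386, 0.0193, 0.0364]
orientation: [2.461, 1.951, -0.003]
contact_force: [-6.0, -2.4, 21.5]
grip_width: 0.0345
gripper_force: 112.8
```

Request:
{"fn": "apply_moves", "kwargs": {"rows": [[0,0,0.003,0,0,0],[0,0,0.003,0,0,0],[0,0,0.003,0,0,0],[0,0,0.003,0,0,0]]}}

```text
clock: 17.6
tcp_pos: [0.5386, 0.0193, 0.0363]
orientation: [2.461, 1.951, -0.003]
contact_force: [-9.3, -2.4, 28.7]
grip_width: 0.035
gripper_force: 113.6
```

```bash
python3 - <<'E'
from place import *
o=r.get_obs();print(o['tcp_pos'],o['contact_force'],o['gripper_force'])
a=cv2.imread('pics/s6.png');S=r.grab_frame('scene');D=r.grab_frame('side')
for n,p in(('s10',S),('d10',D)):
    a=cv2.imread('pics/%s.png'%n)
    d=cv2.absdiff(a,p['pixels'][:,:,::-1].copy()).max(2);b=d[150:250,330:375]; print(n,(b>40).sum())
print([(x['rect'],round(x['conf'],2)) for x in r.search_frame(D,'tablet_center')][:4]);print([(x['rect'],round(x['conf'],2)) for x in r.search_frame(D,'tealight_center')][:2])
w=r.grab_frame('wrist');g=cv2.cvtColor(w['pixels'],cv2.COLOR_RGB2GRAY).astype(int)
M=R.from_euler('z',Q[2]);T=R.from_rotvec(o['orientation'])
c=o['tcp_pos'];print('mouth rim row pred',proj(w,M.apply([[-.079,0,.018],[-.079,0,.058]])+[Q[0],Q[1],0])[:,1],'obs cap rows const 224.3 261.9 ')
print([(i+215,int(x)) for i,x in enumerate(g[215:266,327])][::1])
E
```

```text
[0.5386 0.0193 0.0363] [-9.2511 -2.368  28.663 ] 113.64881901070476
s10 67
d10 725
[([300.5, 166.6, 60.5, 53.1], 0.84), ([357.6, 126.9, 50.5, 57.1], 0.72), ([243.8, 99.0, 50.1, 38.9], 0.69)]
[([348.8, 270.6, 16.8, 14.0], 0.45), ([235.4, 227.1, 13.0, 10.4], 0.45)]
mouth rim row pred [220.5675 258.0725] obs cap rows const 224.3 261.9 
[(215, 185), (216, 181), (217, 182), (218, 183), (219, 181), (220, 183), (221, 185), (222, 186), (223, 145), (224, 156), (225, 180), (226, 140), (227, 126), (228, 131), (229, 129), (230, 135), (231, 138), (232, 138), (233, 136), (234, 136), (235, 138), (236, 138), (237, 142), (238, 140), (239, 138), (240, 140), (241, 144), (242, 144), (243, 148), (244, 152), (245, 164), (246, 206), (247, 184), (248, 135), (249, 123), (250, 132), (251, 137), (252, 134), (253, 138), (254, 138), (255, 141), (256, 142), (257, 151), (258, 150), (259, 154), (260, 162), (261, 180), (262, 206), (263, 204), (264, 202), (265, 194)]
```

```bash
python3 -c "
from bench import r
print(r.hand_in())"
```

```text
the job is handed in; nothing more can be done
None
```

The tablet is leaning on both stand posts with its screen towards the stud and has been released. The cap is past the click and fully home on the stud, still gripped and pressed down at about 29 N; I handed the job in at about 18 s.

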